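# Clamp the calibration ball bar into its scanner-check fixture

### The arm

A 7-joint arm with a two-finger parallel gripper is mounted at the origin on a cart in front of the work surface, level with it; the furniture and walls round the work are solid. World frame = base frame: x ahead of the robot, y to its left, z up, the work surface at z = 0. Lengths are in m, angles in rad, forces in N, time in s.
With the tool pointing down it reaches from about 0.425 to 0.925 m from the base axis. Payload 6.8 kg.
Tool frame: the origin (TCP) lies between the finger pads; the fingertips stand 17 mm ahead of it and the grasp point (between the pads) lies 2 mm behind it; x points along the fingers, y is the direction in which the jaws open and shut, and the axes are right-handed (so a half turn about x gives the same grasp; the last joint's range is limited). The gripper opens to 85 mm and grips with 20 to 120 N. Pads are 22 mm wide; open, the fingers measure 114 mm over their backs; the gripper's body (76 mm by 85 mm) begins 54 mm behind the grasp point. The pads swing forward as they close: fully open they stand 13 mm farther back than shut.
Start: joints at [1.088, 0.477, 0.022, 1.555, -0.011, 1.109, -0.083], TCP at [0.247, -0.628, 0.248] pointing down, gripper open.
Joint ranges: [-2.96, 2.96], [-0.34, 2.1], [-1.41, 1.46], [0.24, 2.44], [-1.37, 4.51], [0.17, 1.92], [-2.96, 2.96]. Speed limits (rad/s): [2.39, 2.39, 3.14, 3.14, 3.14, 3.14, 3.14].

### API

Orientations are given as a rotation vector (axis times angle).
In Python, from bench import r gives the robot as it stands. The module is installed in compiled form; this text tells all that it offers.
- The arm moves only by the tool apply_moves, never from a script. Its argument "increments" is text: rows parted by semicolons, each of 7 numbers parted by spaces: the finger opening in mm, from 0 to 85.4, then the shift along the tool's x, y, z normalised to -1 to 1, where 1 is 100 cm, then the turn, a rotation vector about the tool's x, y, z normalised to -1 to 1, where 1 is 0.12 rad. In form: gripper x y z wx wy wz; .... A call has exactly 8 rows; each row shifts and turns the commanded pose from where the row before left it, along the tool's axes as they then stand; what a row does not reach is not made up. A row lasts 1/10 s, in which the tool goes at most 50 mm and 8.59 degrees, less where a joint would pass 70% of its speed; a pose out of reach is approached as far as the arm can. A call with a number of a shift or a turn outside -1 to 1 is refused whole. A call with a gripper value outside its range is refused whole. The fingers move at their own pace and stop on an object; "squeeze" is the grip in N (left out, the last holds). Time passes only in rows, so rows that do not move let the fingers close, or fill a call up. It gives the time, the measured TCP pose, the force and the opening at its end, in the units of the state.
- r.get_obs(): the state, without advancing time (a new reading comes with each control period).
- r.grab_frame(name): name is "side" or "top"; returns a dict with "color" (420x560x3 uint8, blue, green, red), "fx", "fy", "cx", "cy" (pixels), "k1" (the pictures are not rectified: a ray, as slopes to the right and down, at radius r is drawn at 1 + k1 r^2 times it, then the intrinsics apply), "origin" and "orientation" of the camera in the world. Camera axes: x right, y up, looking along -z (the intrinsics and any distortion apply to the point x, -y, -z); pixel columns grow to the right and rows downward; lengths in m; the calibration is good to about 2 mm. A picture is of the moment at which its call begins. There is no depth.
- r.hand_in(): hands the job in, once; it reports no verdict.
The state is a dict: "clock": time; "joints": joint angles; "qvel": joint speeds; "tau": joint torques, N m; "tcp_pos": TCP position; "orientation": TCP orientation; "contact_force": force on the tool from outside, world axes, zero at the start; "moment": the same for the moment, N m; "grip_width": finger opening in m.
Only numpy, scipy, OpenCV 4.12 (cv2) and the standard library are available. Lean on these libraries where they do the work, as an engineer would, in place of code of your own. Each camera call takes 0.05 s, during which the arm holds its last target. There are 200 camera calls.

### The job

Set up the scanner check: lay the calibration ball bar in the two grooved steel saddles of the fixture plate and slide it along them until its end ball is pressed against the steel button of the end stop with a light seating push of about 5 N. Then push the blue toggle-clamp handle down, over centre and fully home, so that the rubber pad holds the rod there; press steadily, without ramming the clamp. Leave the bar clamped against the stop and the things lying round the fixture where they are.

Things in the scene. Friction and masses are not known exactly. Their poses are not given: they have to be found in the camera images.
- bar_center (a point): Loose calibration ball bar: middle of its black rod, on the rod's axis. Rod 10 mm thick along this y, 138 mm free between two white balls of 32 mm; ball centres at y = +-85 mm on the axis, outer poles at +-101 mm. A 28 mm disc foot hangs under each ball, its underside 32 mm below the axis: it stands on these on the desk at first. 0.17 to 0.27 kg. Ends alike: either way round.
- ball_bar: The same ball bar; origin 32 mm below the middle of the rod, at the level of the feet's undersides; y along the rod, z up.
- fixture: Fixed aluminium plate, 12 mm thick, x from -34 to 142, y from -116 to 128 mm. Origin on the desk below the seat of the bar's middle; y along the seated rod to the end stop, x from rod to clamp, z up. Two dark steel saddles at y = -56..-44 and 44..56 mm have a V groove along y: steep front face (top x = -8, z = 58 mm), 30 degree ramp behind (top x = 12, z = 51 mm). Between them it is open to the plate.
- seat (a point): Where the middle of the rod is when the bar is seated: x = 0, y = 0, 50 mm above the desk in the fixture's frame (feet then hang 6 mm over the plate); axes as the fixture's. The bar can be lowered in with its middle 3 to 12 mm short of this, on the -y side, and slid along the grooves to +y.
- end_stop: Fixed aluminium post on the plate; its steel button (14 mm across, centre 50 mm above the desk) has its flat face at y = 101 mm of the fixture, looking to -y, and takes the end ball's pole. Origin on the plate's top below that face, axes as the fixture's. Seat the ball on it with about 5 N for a moment: under 3 N is not seated, over 7.5 N too hard. Sliding in the grooves alone takes 1 to 5 N, to be added.
- toggle_clamp: Riser block and bracket of the push-type toggle clamp, fixed on the plate beside the rod, its middle 8 to 28 mm to +y of the seat, differing each time. Origin on the plate's top below the handle's pivot, 93 mm from the rod's axis; axes as the fixture's. Spans x = -63..22, y = +-21, z = 0..101 mm; the handle's pivot is at x = 0, z = 91.5 mm. Open at first. Push it with less than 25 N.
- clamp_pad: Black rubber pad, 16 mm across, on the clamp's plunger, which pushes it onto the rod from behind, 30 degrees downward; origin at the middle of its pressing face, z back along the plunger. Open, the face stands 25 mm beside and 14 mm above the rod's axis. Sprung, 13 N per mm; closed it presses the rod into the grooves with 55 to 85 N. Its setting differs by 0.7 mm either way.
- handle_grip (a point): Blue grip of the clamp's handle, a round bar 16 mm thick, 54 mm long along its x (which points to the free end); origin on its axis, 19 mm from the free end, 95 mm from the handle's pivot. Push its upper side square to it, first away from the rod, then ever more downward. 1 to 2 N move it freely, the sprung pad raises this to a peak of 5 to 10 N, then it gets easy, passes centre and drops on its stop.
- grip_home (a point): Fixed point where the grip's origin is when the handle is fully down on its stop: 95 mm behind the handle's pivot, 96 mm above the desk. The grip's origin runs on a circle of 95 mm radius about the pivot (a line along the clamp's y); its slope above the horizontal is 1.047 rad minus the joint's value. In the clamp's frame it starts at x = 47.5, z = 174 mm.
- clamp_handle (a joint): Angle of the clamp's handle in rad, growing as it is pushed down: 0 open as at the start (grip rising at 60 degrees away from the rod), pad meets the rod at about 0.5, heaviest at about 0.7, on centre at 1.05 (grip level), on its stop past centre at 1.13. Above 1.1 it is closed and stays by itself.
- lens_cap: Black lens cap, 54 mm across, 10 mm high, loose, on the desk left of the fixture; origin under its centre.
- scale_bar: Black and white photo scale bar, 22 x 200 mm, 8 mm high, loose, lying in front of the fixture; origin under its centre.
- foam_block: Grey foam block, 50 x 70 mm, 50 mm high, light and loose, behind the fixture to the left; origin under its centre.

How it is judged:
On the way, in this order (a step that is already met when the one before it is completed fails the run):
1. with the clamp still open, the ball bar lies in both saddles and its end ball is pressed on the end stop with more than 3 N (x of bar_center in the frame of fixture between -0.003 and 0.006 m and z of bar_center in the frame of fixture between 0.047 and 0.0545 m and y of bar_center in the frame of fixture between -0.0016 and 0.0016 m and angle between the y axis of ball_bar and the y axis of fixture, either way round below 0.035 rad and contact force between ball_bar and end_stop above 3 N and value of joint clamp_handle below 0.5 rad), for 0.2 s.
2. the handle is past centre and down, and the pad presses on the rod (value of joint clamp_handle above 1.1 rad and contact force between clamp_pad and ball_bar above 25 N), for 0.2 s.
At the end, for the whole second after the job is handed in: The ball bar lies at rest in both saddles (middle of its rod within 2.5 mm across and 2.5 mm in height of the seat, parallel within 0.035 rad), its end within 1.6 mm of the end stop; the clamp handle is past centre (joint above 1.1) and the pad presses on the bar with more than 25 N (all of step 2 and x of bar_center in the frame of fixture between -0.0025 and 0.0025 m and z of bar_center in the frame of fixture between 0.0475 and 0.0525 m and y of bar_center in the frame of fixture between -0.0016 and 0.0016 m and angle between the y axis of ball_bar and the y axis of fixture, either way round below 0.035 rad and linear speed of ball_bar below 0.01 m/s); the robot touches nothing.
It fails at once if the ball is pressed against the end stop with more than 7.5 N (contact force between ball_bar and end_stop above 7.5 N).
It fails at once if the robot pushes on the clamp with more than 25 N (contact force between toggle_clamp and the fingers above 25 N or contact force between toggle_clamp and the arm above 25 N).
It fails at once if the lens cap, scale bar or foam block is moved by more than 20 mm (distance of any of lens_cap, scale_bar, foam_block from where it was at the start of the episode above 0.02 m).
It also fails if it takes over 72 s, if anything falls off the work surface, if the arm or the gripper's body presses on something with over 40 N, if the wrist force passes 120 N, or if a joint passes its speed limit or range.

## Working session

There is one attempt and no reset: what is moved stays moved. The work goes in short steps, Python scripts to look and compute and a tool call to move; the robot and the scene stay as the last step left them, time stands still between calls to the robot, and variables do not carry over. Pictures are saved under pics/ and viewed, about 8 in all and at most 12, crops included, and the job is handed in when it is done.

Besides the shell and the picture viewer there is one more tool, called after "Emit:" as name(argument=value, ...) on one line, values as JSON. apply_moves: Moves the arm, as the interface text tells. Scaled input: -1 to 1 covers 100 cm each way for a shift and 0.12 rad each way for a turn. Its arguments: {"type":"object","properties":{"increments":{"type":"string"},"squeeze":{"type":"number"}},"required":["increments"]}

```bash
mkdir -p pics
cat > h.py <<'E'
import numpy as np, cv2
from scipy.spatial.transform import Rotation as R
from bench import r
def snap(n,f):
    d=r.grab_frame(n); cv2.imwrite('pics/'+f+'.png',d['color']); np.save('pics/'+f+'.npy',d,allow_pickle=True); return d
def load(f): return np.load('pics/'+f+'.npy',allow_pickle=True).item()
def rot(o):
    o=np.array(o,float); return R.from_rotvec(o).as_matrix() if o.shape==(3,) else o
def ray(d,u,v):
    K=np.array([[d['fx'],0,d['cx']],[0,d['fy'],d['cy']],[0,0,1.]])
    p=cv2.undistortPoints(np.array([[[u,v]]],float),K,np.array([d['k1'],0,0,0.]))[0,0]
    w=rot(d['orientation'])@np.array([p[0],-p[1],-1]); return np.array(d['origin'],float),w
def onz(d,u,v,z):
    o,w=ray(d,u,v); return o+w*(z-o[2])/w[2]
def proj(d,P):
    c=rot(d['orientation']).T@(np.array(P,float)-d['origin']); x,y=c[0]/-c[2],-c[1]/-c[2]
    s=1+d['k1']*(x*x+y*y); return np.array([d['fx']*x*s+d['cx'],d['fy']*y*s+d['cy']])
E
python3 - <<'E'
from h import *
for n in('top','side'):
    d=snap(n,n+'0'); print(n,{k:d[k] for k in d if k!='color'})
print(r.get_obs())
a=[cv2.imread(f'pics/{n}0.png') for n in('top','side')]
E
```

```text
top {'fx': 469.3273237924796, 'fy': 469.3273237924796, 'cx': 284.74069825730703, 'cy': 208.52181988494482, 'k1': 0.05701706498231148, 'origin': array([0.33933801, 0.05589379, 1.18863072]), 'orientation': array([ 0.11271385, -0.12805601, -1.5519011 ])}
side {'fx': 546.9315709568468, 'fy': 546.9315709568468, 'cx': 284.6854413871257, 'cy': 212.1956488610377, 'k1': -0.004927239079375904, 'origin': array([-0.19436326,  1.14231383,  0.65913993]), 'orientation': array([ 0.42931298, -1.48021449, -2.1916973 ])}
{'clock': 0.1, 'joints': array([ 1.08794705,  0.47773711,  0.02236309,  1.55633677, -0.01149435,
        1.10930657, -0.08308236]), 'qvel': array([-0.00074025, -0.00336059,  0.00228521, -0.00305686, -0.00015964,
       -0.00016302,  0.0016087 ]), 'tau': array([ 3.39767692e-03, -5.97763467e+01,  1.61253210e+00, -2.81956851e+01,
        1.26213711e-02,  5.04552459e-03, -2.21426248e-06]), 'tcp_pos': array([ 0.24687186, -0.62769656,  0.2474168 ]), 'orientation': array([ 2.01675666,  0.38412567, -2.01766264]), 'contact_force': array([-0.21627796,  0.44505267, -1.08891863]), 'moment': array([-0.04275879,  0.02596044,  0.02029768]), 'grip_width': 0.08510364346256662}
```

View pics/top0.png

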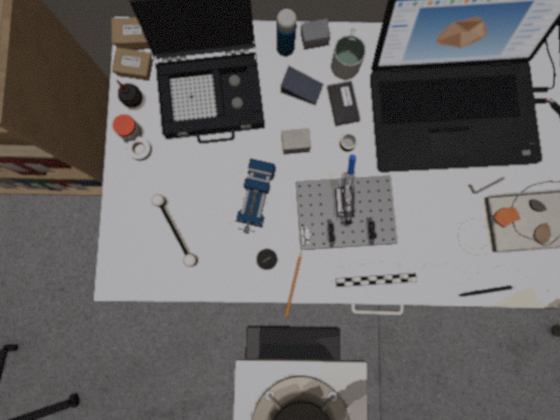

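View pics/side0.png

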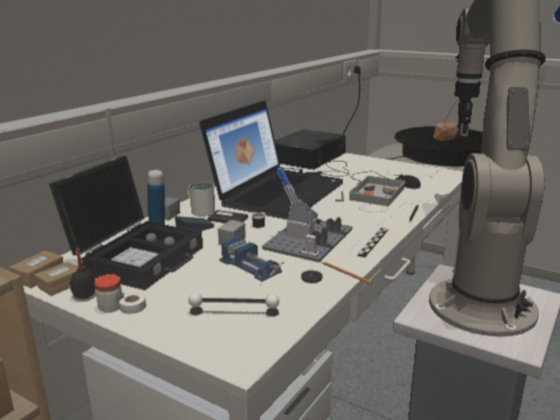

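The top view shows the bar with balls at about (158,200) and (190,260). The plate spans about (297..397, 176..250), with the end stop at (306,234), the saddles at (331,231) and (371,229), and the blue handle at (351,165). The side view agrees. Next I'll zoom in on the fixture and measure the balls.

Run:
```python
from h import *
t=load('top0'); s=load('side0')
a=cv2.resize(t['color'][165:260,285:410],None,fx=6,fy=6,interpolation=cv2.INTER_CUBIC)[:560,:750]
cv2.imwrite('pics/c1.png',cv2.convertScaleAbs(a,alpha=1.6))
b=cv2.resize(s['color'][160:260,255:360],None,fx=6,fy=6,interpolation=cv2.INTER_CUBIC)
cv2.imwrite('pics/c2.png',cv2.convertScaleAbs(b,alpha=1.6))
def balls(d,x0,x1,y0,y1):
    g=cv2.resize(cv2.cvtColor(d['color'][y0:y1,x0:x1],cv2.COLOR_BGR2GRAY),None,fx=4,fy=4,interpolation=cv2.INTER_CUBIC)
    cv2.imwrite('pics/b_%d.png'%x0,g); return g
A=cv2.cvtColor(balls(t,140,210,185,275),cv2.COLOR_GRAY2BGR);B=cv2.cvtColor(balls(s,180,290,280,325),cv2.COLOR_GRAY2BGR)
h=max(A.shape[0],B.shape[0])
print(A.shape,B.shape)
C=np.zeros((h,A.shape[1]+B.shape[1],3),np.uint8);C[:A.shape[0],:A.shape[1]]=A;C[:B.shape[0],A.shape[1]:]=B
cv2.imwrite('pics/c3.png',C)
```

```text
(360, 280, 3) (180, 440, 3)
```

View pics/c1.png

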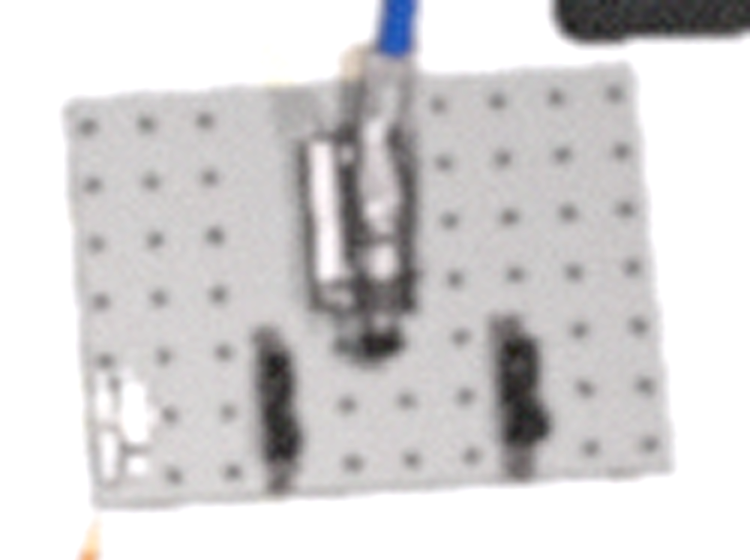

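View pics/c3.png

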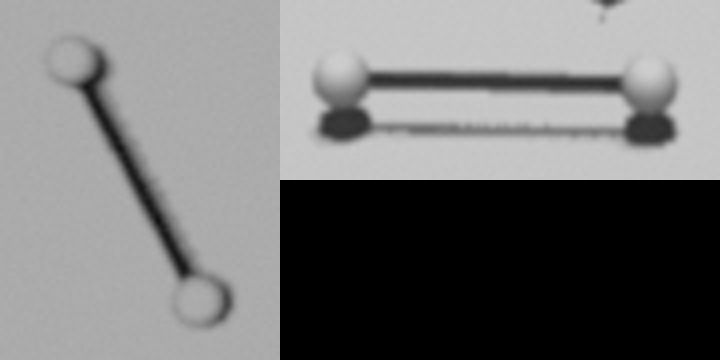

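```bash
cat >> h.py <<'E'
def tri(a,b):
    (o1,w1),(o2,w2)=a,b
    s=np.linalg.lstsq(np.c_[w1,-w2],o2-o1,rcond=None)[0]; p,q=o1+s[0]*w1,o2+s[1]*w2
    return (p+q)/2,np.linalg.norm(p-q)
def fit(L,W):
    L,W=np.array(L)[:,:2],np.array(W)[:,:2]; l,w=L.mean(0),W.mean(0); H=(L-l).T@(W-w)
    th=np.arctan2(H[0,1]-H[1,0],H[0,0]+H[1,1]); c,s=np.cos(th),np.sin(th); Q=np.array([[c,-s],[s,c]])
    return th,w-Q@l,(W-(L@Q.T+w-Q@l))
E
python3 - <<'E'
from h import *
t=load('top0'); s=load('side0')
b=[(158.75,200.25),(190.5,260)];bs=[(195.4,299.7),(272.2,301)]
P=[onz(t,*q,.032) for q in b]
print('balls top',P,np.linalg.norm(P[0]-P[1]));
for i in(0,1):
    for j in (0,1): print(i,j,tri(ray(t,*b[i]),ray(s,*bs[j])))
c=[(296.2,182),(390.3,176.2),(397,243.3),(301.2,249.7)]
L=[(.142,.128),(.142,-.116),(-.034,-.116),(-.034,.128)]
th,o,res=fit(L,[onz(t,*q,.012) for q in c]); print('fix',th,o,res)
cs,sn=np.cos(th),np.sin(th)
def loc(u,v,z): 
    w=onz(t,u,v,z)[:2]-o; return np.array([cs*w[0]+sn*w[1],-sn*w[0]+cs*w[1]])
f=lambda x,y:(x/6+285,y/6+165)
print('saddles',loc(*f(277,400),.054),loc(*f(520,400),.054))
print('pad',loc(*f(376,345),.066),'bracket L,R',loc(*f(303,220),.11),loc(*f(415,220),.11))
print('stop post',loc(*f(100,430),.06),loc(*f(155,430),.06))
# blue grip
g=t['color'].astype(int); m=((g[...,0]>g[...,2]+50)&(g[...,0]>110)).astype(np.uint8); m[:140]=0;m[:, :330]=0;m[200:]=0;m[:,370:]=0
ys,xs=np.nonzero(m); i=ys.argmin();print('grip px',xs.mean(),ys.mean(),ys.min(),ys.max(),loc(xs.mean(),ys.mean(),.186))
for px in((xs[ys==ys.min()].mean(),ys.min()),(xs[ys==ys.max()].mean(),ys.max())): print(px,loc(*px,.19))
E
```

```text
balls top [array([0.53418201, 0.35901236, 0.032     ]), array([0.3876788 , 0.27392076, 0.032     ])] 0.16942187634411587
0 0 (array([0.53407529, 0.35940794, 0.02871891]), np.float64(0.0015505549927610819))
0 1 (array([0.45409186, 0.31417605, 0.05481029]), np.float64(0.16541206894987398))
1 0 (array([0.45265548, 0.32655579, 0.03057292]), np.float64(0.16496968290556802))
1 1 (array([0.38700387, 0.27406566, 0.02870798]), np.float64(0.0018672851934832479))
fix 0.08088224627744586 [ 0.46085245 -0.12037149] [[-0.00124968 -0.00130076]
 [-0.00188364  0.0009535 ]
 [ 0.00172491  0.00183472]
 [ 0.00140841 -0.00148747]]
saddles [0.00351182 0.0527305 ] [-0.00279667 -0.04535348]
pad [0.02190044 0.01263794] bracket L,R [0.06744637 0.04347788] [6.46402736e-02 5.31562930e-05]
stop post [-0.00454044  0.12544103] [-0.00597307  0.10337387]
grip px 351.96774193548384 162.1290322580645 155 172 [0.14056672 0.01020786]
(np.float64(352.0), np.int64(155)) [0.15555278 0.00945289]
(np.float64(350.5), np.int64(172)) [0.11777636 0.01601026]
```

View pics/c2.png

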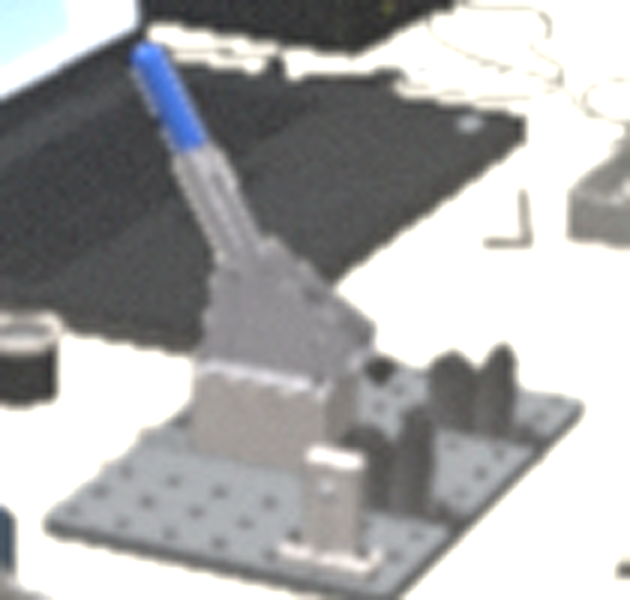

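```bash
cat >> h.py <<'E'
def st():
    o=r.get_obs(); M=rot(o['orientation']); print('t',o['clock'],'tcp',np.round(o['tcp_pos'],4),'F',np.round(o['contact_force'],2),'w',round(o['grip_width'],4)); return o,M
def to(target,jaw=None):
    "mm shift in tool axes to a world target; jaw heading deg -> turn"
    o,M=st(); print('shift mm (tool)',np.round(M.T@(np.array(target)-o['tcp_pos'])*1000,1))
    h=np.degrees(np.arctan2(M[1,1],M[0,1])); print('jaw heading',h,'tool x',np.round(M[:,0],4),'q7',o['joints'][6])
    if jaw is not None:
        a=np.radians(jaw); D=np.c_[[0,0,-1],[np.cos(a),np.sin(a),0],[np.sin(a),-np.cos(a),0]]
        v=R.from_matrix(M.T@D).as_rotvec(); print('turn units',np.round(v/.12,3))
E
python3 - <<'E'
from h import *
to((.50,-.30,.27),120.15);to((.50,-.30,.27),-59.85)
t=load('top0'); o=np.array((285,165)); g=cv2.cvtColor(t['color'],cv2.COLOR_BGR2GRAY)
print(g[215,285:305],g[170:190,330],g[240:258,345],g[215,385:405])
E
```

```text
t 0.1 tcp [ 0.2469 -0.6277  0.2474] F [-0.22  0.45 -1.09] w 0.0851
shift mm (tool) [ -22.3 -212.3 -355.5]
jaw heading -68.52718266340825 tool x [-7.0e-04  1.5e-03 -1.0e+00] q7 -0.08308235526987869
turn units [ 2.4918e+01  2.1000e-02 -0.0000e+00]
t 0.1 tcp [ 0.2469 -0.6277  0.2474] F [-0.22  0.45 -1.09] w 0.0851
shift mm (tool) [ -22.3 -212.3 -355.5]
jaw heading -68.52718266340825 tool x [-7.0e-04  1.5e-03 -1.0e+00] q7 -0.08308235526987869
turn units [-1.262  0.     0.014]
[170 171 172 170 172 172 169 171 171 170 172 169 150 133 122 110  94  96
 117 131] [170 169 168 169 167 168 168 167 158 134 114 117 116 114 118 120 124 121
 124 126] [131 117 112 122 130 126 124 143 164 170 171 171 172 170 172 171 173 172] [126 127 128 128 127 123 126 126 128 143 158 167 171 171 171 171 170 172
 169 172]
```

Emit:
apply_moves(increments="85 -0.003 -0.0265 -0.0444 0 0 0; 85 -0.003 -0.0265 -0.0444 0 0 0; 85 -0.003 -0.0265 -0.0444 0 0 0; 85 -0.003 -0.0265 -0.0444 0 0 0; 85 -0.003 -0.0265 -0.0444 0 0 0; 85 -0.003 -0.0265 -0.0444 0 0 0; 85 -0.003 -0.0265 -0.0444 0 0 0; 85 -0.003 -0.0265 -0.0444 0 0 0", squeeze=60)

```text
clock: 0.9
tcp_pos: [0.492, -0.3103, 0.2714]
orientation: [2.016, 0.382, -2.017]
contact_force: [0.9, 0.1, -0.9]
grip_width: 0.0848
```

Run:
```python
from h import *
to((.461,.3165,.15),-59.85)
t=load('top0'); g=cv2.cvtColor(t['color'],cv2.COLOR_BGR2GRAY).astype(float)
def cross(p): # first subpixel crossing below 148 along profile from outside
    i=np.argmax(p<148); return i-1+(p[i-1]-148)/(p[i-1]-p[i])
E={'L':[(288+cross(g[y,288:315]),y) for y in range(188,244,2)],
'R':[(408-cross(g[y,408:380:-1]),y) for y in range(182,238,2)],
'T':[(x,170+cross(g[170:195,x])) for x in list(range(302,332,2))+list(range(360,386,2))],
'B':[(x,258-cross(g[258:235:-1,x])) for x in range(306,392,2)]}
ln={}
for k,v in E.items():
    W=np.array([onz(t,*q,.012)[:2] for q in v]); vx,vy,x0,y0=cv2.fitLine(W.astype(np.float32),cv2.DIST_HUBER,0,.001,.001).ravel(); ln[k]=(np.array([x0,y0]),np.array([vx,vy])); print(k,np.degrees(np.arctan2(vy,vx)))
def X(a,b):
    (p,u),(q,v)=ln[a],ln[b]; s=np.linalg.solve(np.c_[u,-v],q-p); return p+s[0]*u
print(fit([(.142,.128),(.142,-.116),(-.034,-.116),(-.034,.128)],[X('T','L'),X('T','R'),X('B','R'),X('B','L')]))
```

```text
t 0.9 tcp [ 0.492  -0.3103  0.2714] F [ 0.85  0.14 -0.86] w 0.0848
shift mm (tool) [ 121.5 -594.6 -200.6]
jaw heading -68.53190476074221 tool x [-4.e-04  1.e-04 -1.e+00] q7 -0.7809828060383645
turn units [-1.263  0.003  0.002]
L 4.4460344
R 4.503969
T -85.425156
B -85.31414
(np.float64(0.07988408801669823), array([ 0.46188094, -0.1184433 ]), array([[ 0.00085222,  0.00052834],
       [ 0.00094138, -0.00070246],
       [-0.0006079 , -0.0005994 ],
       [-0.00118546,  0.00077348]]))
```

Emit:
apply_moves(increments="85 0 -0.037 -0.0114 0 0 0; 85 0 -0.037 -0.0114 0 0 0; 85 0 -0.037 -0.0114 0 0 0; 85 0 -0.037 -0.0114 0 0 0; 85 0 -0.037 -0.0114 0 0 0; 85 0 -0.037 -0.0114 0 0 0; 85 0 -0.037 -0.0114 0 0 0; 85 0 -0.037 -0.0114 0 0 0")

```text
clock: 1.7
tcp_pos: [0.4672, -0.0019, 0.2713]
orientation: [2.016, 0.382, -2.017]
contact_force: [0.7, 0.0, -0.7]
grip_width: 0.0851
```

Emit:
apply_moves(increments="85 0.02 -0.037 -0.0114 0 0 0; 85 0.02 -0.037 -0.0114 0 0 0; 85 0.02 -0.037 -0.0114 0 0 0; 85 0.02 -0.037 -0.0114 0 0 0; 85 0.02 -0.037 -0.0114 0 0 0; 85 0.02 -0.037 -0.0114 0 0 0; 85 0 -0.037 -0.0114 -0.63 0 0; 85 0 -0.037 -0.0114 -0.63 0 0")

```text
clock: 2.5
tcp_pos: [0.4408, 0.3062, 0.1504]
orientation: [1.922, 0.52, -1.925]
contact_force: [0.2, -0.1, 0.5]
grip_width: 0.0848
```

Run:
```python
from h import *
to((.4453,.3075,.038),-59.85)
d=snap('side','s1'); t=snap('top','t1')
a=cv2.resize(d['color'][200:340,150:330],None,fx=3,fy=3);b=cv2.resize(t['color'][170:290,120:230],None,fx=3,fy=3)
C=np.zeros((420,540+330,3),np.uint8);C[:,:540]=a;C[:360,540:]=b;cv2.imwrite('pics/c4.png',C[:,:800])
```

```text
t 2.5 tcp [0.4408 0.3062 0.1504] F [ 0.24 -0.14  0.48] w 0.0848
shift mm (tool) [112.4   1.1  -4.7]
jaw heading -59.70727017725618 tool x [-0.0015 -0.0012 -1.    ] q7 -2.0041061912366467
turn units [ 0.021  0.016 -0.002]
```

View pics/c4.png

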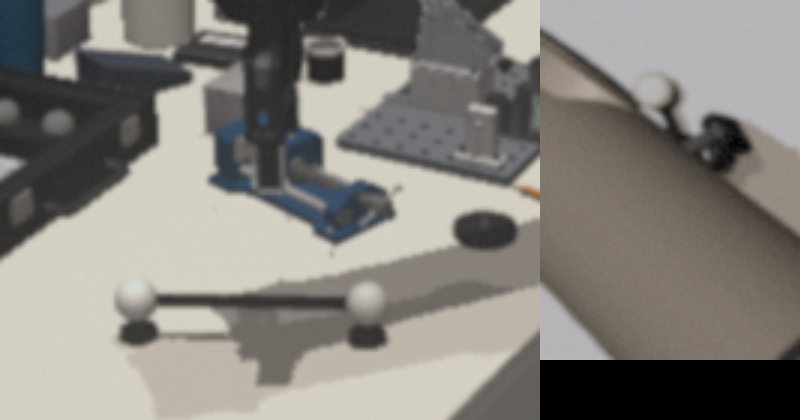

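The open gripper hangs over the rod (side view, about (265,180) in the crop) and the bar is undisturbed. I'll descend and close.

Emit:
apply_moves(increments="85 0.018 0.001 -0.0047 0 0 0; 85 0.018 0 0 0 0 0; 85 0.018 0 0 0 0 0; 85 0.018 0 0 0 0 0; 85 0.018 0 0 0 0 0; 85 0.012 0 0 0 0 0; 85 0.008 0 0 0 0 0; 85 0.002 0 0 0 0 0")

```text
clock: 3.4
tcp_pos: [0.4457, 0.3062, 0.0388]
orientation: [1.924, 0.517, -1.926]
contact_force: [0.0, 0.1, 0.6]
grip_width: 0.0847
```

Emit:
apply_moves(increments="0 0 0 0 0 0 0; 0 0 0 0 0 0 0; 0 0 0 0 0 0 0; 0 0 0 0 0 0 0; 0 0 0 0 0 0 0; 0 0 0 0 0 0 0; 0 0 0 0 0 0 0; 0 0 0 0 0 0 0", squeeze=60)

```text
clock: 4.2
tcp_pos: [0.4461, 0.3071, 0.0399]
orientation: [1.926, 0.519, -1.925]
contact_force: [-1.0, -0.5, 5.8]
grip_width: 0.0075
```

Emit:
apply_moves(increments="0 0 0 0 0 0 0; 0 -0.003 0 0 0 0 0; 0 -0.006 0 0 0 0 0; 0 -0.01 0 0 0 0 0; 0 -0.015 0 0 0 0 0; 0 -0.015 0 0 0 0 0; 0 -0.015 0 0 0 0 0; 0 -0.016 0 0 0 0 0")

```text
clock: 5.0
tcp_pos: [0.4461, 0.3067, 0.1212]
orientation: [1.926, 0.519, -1.925]
contact_force: [0.4, 0.6, -2.0]
grip_width: 0.0072
```

Run:
```python
from h import *
o,M=st(); print(o['moment']); to((.4619,-.1184,.2),4.58)
d=snap('side','s2')
cv2.imwrite('pics/c5.png',cv2.resize(d['color'][170:330,150:350],None,fx=3,fy=3))
```

```text
t 5.0 tcp [0.4461 0.3067 0.1212] F [ 0.39  0.64 -2.02] w 0.0072
[-0.01490904  0.05362682 -0.05421627]
t 5.0 tcp [0.4461 0.3067 0.1212] F [ 0.39  0.64 -2.02] w 0.0072
shift mm (tool) [-79.  375.6 199.7]
jaw heading -59.86545251377872 tool x [ 6.e-04  4.e-04 -1.e+00] q7 -2.0299464377764247
turn units [-9.373e+00 -5.000e-03 -3.000e-03]
```

View pics/c5.png

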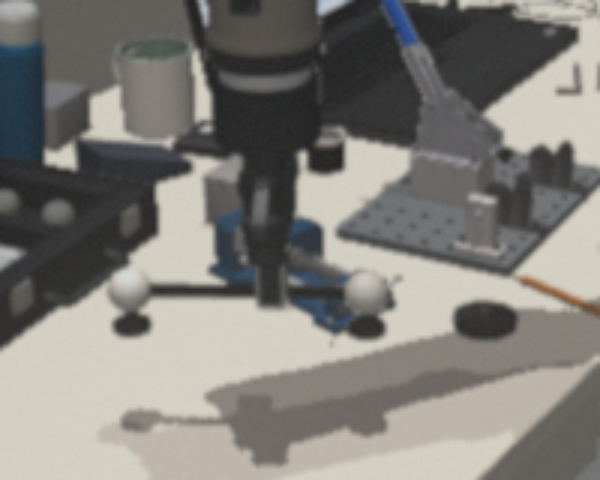

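The bar is held level. In the crop the balls are at (130,289) and (366,291). Next I'll work out the grip offset, then rotate.

Run:
```python
from h import *
d=load('s2'); o,M=st(); T=o['tcp_pos']; u=np.array([np.cos(np.radians(30.13)),np.sin(np.radians(30.13)),0]); n=np.cross(u,[0,0,1])
for p in((193.3,266.3),(272,267)):
    c,w=ray(d,*p); X=c+w*((T-c)@n)/(w@n); print('along',(X-T)@u*1e3,'z',(X-T)[2]*1e3)
```

```text
t 5.05 tcp [0.4473 0.3078 0.1237] F [ 0.55  0.86 -0.4 ] w 0.0076
along 99.76196005738393 z -12.698430517025905
along -70.36565130021634 z -11.537833395216301
```

Emit:
apply_moves(increments="0 -0.02 0 0 -0.93 0 0; 0 -0.02 0 0 -0.94 0 0; 0 -0.02 0 0 -0.93 0 0; 0 -0.01 0 0 -0.94 0 0; 0 -0.01 0 0 -0.94 0 0; 0 0 0 0 -0.94 0 0; 0 0 0 0 -0.94 0 0; 0 0 0 0 -0.94 0 0")

```text
clock: 5.85
tcp_pos: [0.446, 0.3065, 0.2]
orientation: [1.312, 1.139, -1.311]
contact_force: [-1.3, -0.5, -1.3]
grip_width: 0.0077
```

Emit:
apply_moves(increments="0 0 0 0 -0.94 0 0; 0 0 0 0 -0.94 0 0; 0 0 0 0 0 0 0; 0 0 0 0 0 0 0; 0 0 0 0 0 0 0; 0 0 0 0 0 0 0; 0 0 0 0 0 0 0; 0 0 0 0 0 0 0")

```text
clock: 6.65
tcp_pos: [0.446, 0.3067, 0.1995]
orientation: [1.15, 1.246, -1.15]
contact_force: [0.6, -0.2, -2.4]
grip_width: 0.0073
```

Run:
```python
from h import *
to((.4640,-.1443,.15),4.58)
```

```text
t 6.65 tcp [0.446  0.3067 0.1995] F [ 0.56 -0.19 -2.43] w 0.0073
shift mm (tool) [ 49.5 -18.3 451. ]
jaw heading 4.610983798510425 tool x [ 1.e-04 -1.e-04 -1.e+00] q7 -0.9478540832865789
turn units [ 0.005  0.001 -0.001]
```

Emit:
apply_moves(increments="0 0 -0.0015 0.02 0 0 0; 0 0 -0.0015 0.034 0 0 0; 0 0 -0.0015 0.037 0 0 0; 0 0 -0.0015 0.037 0 0 0; 0 0 -0.0015 0.037 0 0 0; 0 0 -0.0015 0.037 0 0 0; 0 0 -0.0015 0.037 0 0 0; 0 0 -0.0015 0.037 0 0 0")

```text
clock: 7.45
tcp_pos: [0.4563, 0.0292, 0.1997]
orientation: [1.15, 1.246, -1.149]
contact_force: [0.4, -0.0, -2.6]
grip_width: 0.0073
```

Emit:
apply_moves(increments="0 0 -0.0015 0.037 0 0 0; 0 0 -0.0015 0.037 0 0 0; 0 0 -0.0015 0.037 0 0 0; 0 0 -0.0015 0.037 0 0 0; 0 0.02 0 0.02 0 0 0; 0 0.03 0 0.005 0 0 0; 0 0.03 0 0 0 0 0; 0 0.015 0 0 0 0 0")

```text
clock: 8.25
tcp_pos: [0.463, -0.1425, 0.1023]
orientation: [1.15, 1.249, -1.152]
contact_force: [-0.3, 0.5, -3.1]
grip_width: 0.0076
```

Run:
```python
from h import *
to((.4638,-.1423,.10),4.58)
d=snap('side','s3');t=snap('top','t3')
a=cv2.resize(d['color'][150:280,240:370],None,fx=4,fy=4)
b=cv2.resize(t['color'][160:270,285:410],None,fx=4,fy=4)[:, :280]
b=cv2.resize(t['color'][205:265,285:410],None,fx=4,fy=4)
C=np.zeros((600,520,3),np.uint8);C[:a.shape[0]-160]=a[80:440];C[360:600,:500]=b
cv2.imwrite('pics/c6.png',cv2.convertScaleAbs(C,alpha=1.5))
```

```text
t 8.25 tcp [ 0.463  -0.1425  0.1023] F [-0.29  0.45 -3.05] w 0.0076
shift mm (tool) [ 2.3  0.8 -0.1]
jaw heading 4.566137737516138 tool x [-0.0027  0.001  -1.    ] q7 -0.07733756502910126
turn units [-0.002 -0.01   0.022]
```

View pics/c6.png

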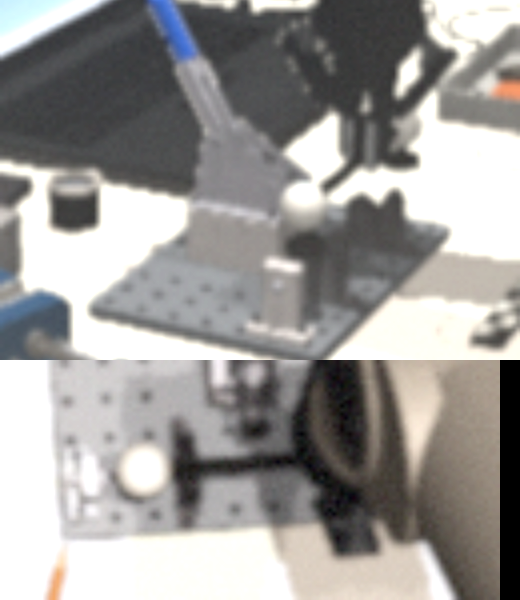

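The near ball is at top pixel (321.3,232.5) and side pixel (315.8,221.5), with the rod lying over the saddles. I'll triangulate it.

```bash
cat >> h.py <<'E'
FO=np.array([.4619,-.1184]);TH=.08
def loc(p):
    w=np.array(p)[:2]-FO; c,s=np.cos(TH),np.sin(TH); return np.array([c*w[0]+s*w[1],-s*w[0]+c*w[1]])
E
python3 - <<'E'
from h import *
t=load('t3');s=load('s3');o,M=st()
p,e=tri(ray(t,321.25,232.5),ray(s,315.75,221.5)); print(p,e,'ball loc',loc(p),'top only',[loc(onz(t,321.25,232.5,z)) for z in(.090,.095)],'tcp loc',loc(o['tcp_pos']))
# stop button face check: post face edge toward -y at z~.06 ; same for saddles from t0
t0=load('top0'); print([loc(onz(t0,285+x/6,165+y/6,.06)) for x,y in((155,410),(277,400),(520,400))])
E
```

```text
t 8.35 tcp [ 0.4628 -0.142   0.1026] F [-1.02 -0.02 -1.51] w 0.0074
[ 0.45348704 -0.04034919  0.09116185] 0.0006824056320080352 ball loc [-0.00214864  0.0784735 ] top only [array([-0.00172028,  0.07849306]), array([-0.00220507,  0.0789711 ])] tcp loc [-0.00100672 -0.02354888]
[array([0.00077834, 0.1008895 ]), array([0.00167919, 0.05155373]), array([-0.00450985, -0.04601708])]
```

Emit:
apply_moves(increments="0 0.004 0.0015 0 0 0 0; 0 0.008 0 0 0 0 0; 0 0.008 0 0 0 0 0; 0 0.007 0 0 0 0 0; 0 0.004 0 0 0 0 0; 0 0.002 0 0 0 0 0; 0 0 0 0 0 0 0; 0 0 0 0 0 0 0")

```text
clock: 9.15
tcp_pos: [0.4659, -0.1422, 0.0716]
orientation: [1.15, 1.246, -1.149]
contact_force: [1.3, 0.1, -2.4]
grip_width: 0.0073
```

Emit:
apply_moves(increments="0 0.001 0 0 0 0 0; 0 0.001 0 0 0 0 0; 0 0.001 0 0 0 0 0; 0 0.001 0 0 0 0 0; 0 0.001 0 0 0 0 0; 0 0 0 0 0 0 0; 0 0 0 0 0 0 0; 0 0 0 0 0 0 0")

```text
clock: 9.95
tcp_pos: [0.4658, -0.1422, 0.0665]
orientation: [1.15, 1.246, -1.149]
contact_force: [0.0, -0.7, -2.2]
grip_width: 0.0076
```

Emit:
apply_moves(increments="0 0.001 0 0 0 0 0; 0 0.001 0 0 0 0 0; 0 0.001 0 0 0 0 0; 0 0.001 0 0 0 0 0; 0 0 0 0 0 0 0; 0 0 0 0 0 0 0; 0 0 0 0 0 0 0; 0 0 0 0 0 0 0")

```text
clock: 10.75
tcp_pos: [0.4658, -0.1422, 0.0625]
orientation: [1.15, 1.246, -1.149]
contact_force: [-1.1, 0.1, -2.2]
grip_width: 0.0076
```

Run:
```python
from h import *
o,M=st(); print(loc(o['tcp_pos']),o['moment'])
```

```text
t 10.75 tcp [ 0.4658 -0.1422  0.0625] F [-1.06  0.07 -2.25] w 0.0076
[ 0.0019792  -0.02405516] [-0.03481273 -0.02195914  0.05780131]
```

Emit:
apply_moves(increments="0 0.001 0 0 0 0 0; 0 0.001 0 0 0 0 0; 0 0 0 0 0 0 0; 0 0 0 0 0 0 0; 0 0 0 0 0 0 0; 0 0 0 0 0 0 0; 0 0 0 0 0 0 0; 0 0 0 0 0 0 0")

```text
clock: 11.55
tcp_pos: [0.4658, -0.1422, 0.0605]
orientation: [1.15, 1.246, -1.149]
contact_force: [0.7, -0.2, -2.2]
grip_width: 0.0073
```

Emit:
apply_moves(increments="0 0.001 0 0 0 0 0; 0 0 0 0 0 0 0; 0 0 0 0 0 0 0; 0 0 0 0 0 0 0; 0 0 0 0 0 0 0; 0 0 0 0 0 0 0; 0 0 0 0 0 0 0; 0 0 0 0 0 0 0")

```text
clock: 12.35
tcp_pos: [0.4658, -0.1422, 0.0595]
orientation: [1.15, 1.246, -1.15]
contact_force: [-0.1, 0.9, -2.0]
grip_width: 0.0076
```

Emit:
apply_moves(increments="0 0.001 0 0 0 0 0; 0 0 0 0 0 0 0; 0 0 0 0 0 0 0; 0 0 0 0 0 0 0; 0 0 0 0 0 0 0; 0 0 0 0 0 0 0; 0 0 0 0 0 0 0; 0 0 0 0 0 0 0")

```text
clock: 13.15
tcp_pos: [0.4659, -0.1422, 0.0589]
orientation: [1.149, 1.246, -1.15]
contact_force: [-2.2, 0.3, 4.6]
grip_width: 0.0074
```

Emit:
apply_moves(increments="0 0.0008 0 0 0 0 0; 0 0 0 0 0 0 0; 0 0 0 0 0 0 0; 0 0 0 0 0 0 0; 0 0 0 0 0 0 0; 0 0 0 0 0 0 0; 0 0 0 0 0 0 0; 0 0 0 0 0 0 0")

```text
clock: 13.95
tcp_pos: [0.4659, -0.1422, 0.0588]
orientation: [1.149, 1.245, -1.15]
contact_force: [-4.7, 0.3, 13.6]
grip_width: 0.0074
```

Emit:
apply_moves(increments="0 -0.0008 -0.001 0 0 0 0; 0 0 0 0 0 0 0; 0 0 0 0 0 0 0; 0 0 0 0 0 0 0; 0 0 0 0 0 0 0; 0 0 0 0 0 0 0; 0 0 0 0 0 0 0; 0 0 0 0 0 0 0")

```text
clock: 14.75
tcp_pos: [0.4648, -0.1423, 0.0584]
orientation: [1.149, 1.246, -1.15]
contact_force: [-0.3, -0.0, 0.2]
grip_width: 0.0074
```

Emit:
apply_moves(increments="0 0.0006 0 0 0 0 0; 0 0 0 0 0 0 0; 0 0 0 0 0 0 0; 0 0 0 0 0 0 0; 0 0 0 0 0 0 0; 0 0 0 0 0 0 0; 0 0 0 0 0 0 0; 0 0 0 0 0 0 0")

```text
clock: 15.55
tcp_pos: [0.4649, -0.1423, 0.0583]
orientation: [1.149, 1.246, -1.15]
contact_force: [-2.5, -0.7, 6.2]
grip_width: 0.0078
```

Emit:
apply_moves(increments="0 0 -0.001 0 0 0 0; 0 0 0 0 0 0 0; 0 0 0 0 0 0 0; 0 0 0 0 0 0 0; 0 0 0 0 0 0 0; 0 0 0 0 0 0 0; 0 0 0 0 0 0 0; 0 0 0 0 0 0 0")

```text
clock: 16.35
tcp_pos: [0.4639, -0.1423, 0.0579]
orientation: [1.15, 1.246, -1.149]
contact_force: [-0.8, 0.2, 2.2]
grip_width: 0.0074
```

Emit:
apply_moves(increments="0 0.0005 -0.001 0 0 0 0; 0 0 0 0 0 0 0; 0 0 0 0 0 0 0; 0 0 0 0 0 0 0; 0 0 0 0 0 0 0; 0 0 0 0 0 0 0; 0 0 0 0 0 0 0; 0 0 0 0 0 0 0")

```text
clock: 17.15
tcp_pos: [0.4637, -0.1424, 0.0578]
orientation: [1.15, 1.245, -1.148]
contact_force: [1.8, 1.5, 5.1]
grip_width: 0.0078
```

Emit:
apply_moves(increments="0 0 0.0005 -0.0005 0 0 0; 0 0 0 -0.0005 0 0 0; 0 0 0 -0.0005 0 0 0; 0 0 0 -0.0005 0 0 0; 0 0 0 -0.0005 0 0 0; 0 0 0 -0.0005 0 0 0; 0 0 0 0 0 0 0; 0 0 0 0 0 0 0")

```text
clock: 17.95
tcp_pos: [0.4637, -0.1418, 0.0578]
orientation: [1.149, 1.243, -1.151]
contact_force: [2.4, -5.7, 4.1]
grip_width: 0.0074
```

Run:
```python
from h import *
o,M=st(); print(loc(o['tcp_pos']),M.T@o['contact_force'])
t=snap('top','t4')
a=cv2.resize(t['color'][215:260,290:345],None,fx=10,fy=10,interpolation=cv2.INTER_CUBIC)
cv2.imwrite('pics/c7.png',cv2.convertScaleAbs(a,alpha=1.3))
```

```text
t 17.95 tcp [ 0.4637 -0.1418  0.0578] F [ 2.38 -5.73  4.14] w 0.0074
[-0.00011213 -0.02343276] [-4.12223195  1.92742262  5.9108526 ]
```

View pics/c7.png

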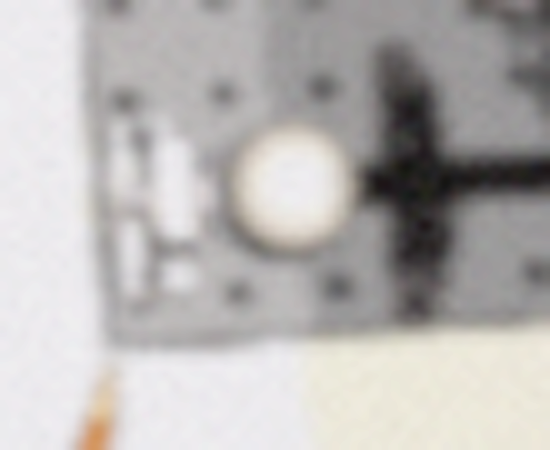

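Run:
```python
from h import *
t=load('t4'); print(loc(onz(t,319.3,233.7,.05)))
# saddle 1 centre and post edge, button edge for comparison
for n,x,y,z in(('ball left',232,187,.05),('post edge',197,187,.062),('button?',208,190,.05),('saddle',415,190,.056)): print(n,loc(onz(t,290+x/10,215+y/10,z)))
```

```text
[-0.00046445  0.07963757]
ball left [0.00048282 0.0944693 ]
post edge [-0.00012472  0.10382814]
button? [0.00012484 0.10035897]
saddle [-0.00364013  0.05073931]
```

Emit:
apply_moves(increments="0 -0.0003 0.0005 0 0 0 0; 0 0 0 0 0 0 0; 0 0 0 0 0 0 0; 0 0 0 0 0 0 0; 0 0 0 0 0 0 0; 0 0 0 0 0 0 0; 0 0 0 0 0 0 0; 0 0 0 0 0 0 0")

```text
clock: 18.8
tcp_pos: [0.4636, -0.1412, 0.0578]
orientation: [1.149, 1.244, -1.151]
contact_force: [0.8, -4.8, 3.7]
grip_width: 0.0074
```

Emit:
apply_moves(increments="0 -0.0003 0.0002 0 0 0 0; 0 0 0 0 0 0 0; 0 0 0 0 0 0 0; 0 0 0 0 0 0 0; 0 0 0 -0.0005 0 0 0; 0 0 0 -0.0005 0 0 0; 0 0 0 0 0 0 0; 0 0 0 0 0 0 0")

```text
clock: 19.6
tcp_pos: [0.4634, -0.1384, 0.0579]
orientation: [1.149, 1.247, -1.15]
contact_force: [0.7, -3.9, 0.0]
grip_width: 0.0074
```

Run:
```python
from h import *
o,M=st(); print(loc(o['tcp_pos']),M.T@o['contact_force'],o['moment'])
```

```text
t 19.6 tcp [ 0.4634 -0.1384  0.0579] F [ 0.72 -3.89  0.01] w 0.0074
[-6.36727011e-05 -2.00340000e-02] [-0.00644163  0.40240418  3.93275351] [-0.75579305 -0.17391382 -0.01465986]
```

Emit:
apply_moves(increments="0 0 0 -0.0005 0 0 0; 0 0 0 0 0 0 0; 0 0 0 0 0 0 0; 0 0 0 0 0 0 0; 0 0 0 0 0 0 0; 0 0 0 0 0 0 0; 0 0 0 0 0 0 0; 0 0 0 0 0 0 0")

```text
clock: 20.4
tcp_pos: [0.4634, -0.1382, 0.0579]
orientation: [1.149, 1.246, -1.15]
contact_force: [0.5, -5.2, -0.7]
grip_width: 0.0076
```

Run:
```python
from h import *
o,M=st(); print(loc(o['tcp_pos']),M.T@o['contact_force'],o['moment'])
t=snap('top','t5'); cv2.imwrite('pics/c8.png',cv2.convertScaleAbs(cv2.resize(t['color'][215:260,290:345],None,fx=10,fy=10,interpolation=cv2.INTER_CUBIC),alpha=1.3))
g=t['color'].astype(int); m=(g.min(2)>0)&(cv2.cvtColor(t['color'],cv2.COLOR_BGR2GRAY)>140)
for f in('t4','t5'):
    k=cv2.cvtColor(load(f)['color'],cv2.COLOR_BGR2GRAY)[222:245,308:330]
    mm=(k>140).astype(np.uint8); n,l,s,c=cv2.connectedComponentsWithStats(mm); i=1+np.argmax(s[1:,4]); print(f,s[i],c[i],loc(onz(t,308+c[i][0],222+c[i][1],.05)))
```

```text
t 20.4 tcp [ 0.4634 -0.1382  0.0579] F [ 0.51 -5.24 -0.74] w 0.0076
[-6.15494974e-05 -1.98634877e-02] [0.74667372 0.09038033 5.26244382] [-1.04213743 -0.23949843  0.0118583 ]
t4 [ 6  6 11 11 99] [10.82828283 10.98989899] [0.00133944 0.08065127]
t5 [  0   0  15  17 137] [ 7.12408759 10.6350365 ] [0.00277991 0.08959443]
```

View pics/c8.png

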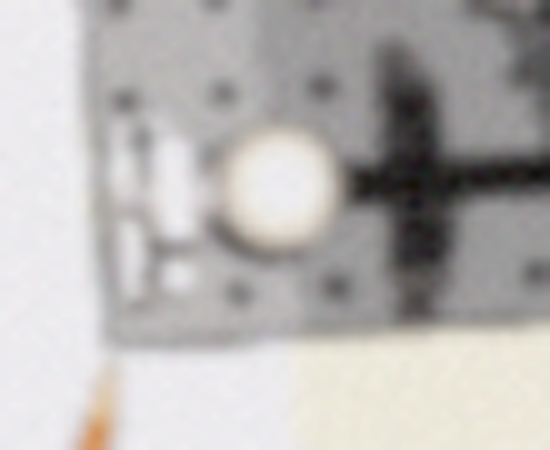

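Emit:
apply_moves(increments="0 0 0 -0.0004 0 0 0; 0 0 0 0 0 0 0; 0 0 0 0 0 0 0; 0 0 0 0 0 0 0; 0 0 0 0 0 0 0; 0 0 0 0 0 0 0; 0 0 0 0 0 0 0; 0 0 0 0 0 0 0")

```text
clock: 21.25
tcp_pos: [0.4634, -0.1381, 0.0579]
orientation: [1.149, 1.246, -1.15]
contact_force: [1.0, -7.0, -0.8]
grip_width: 0.0074
```

Run:
```python
from h import *
o,M=st(); print(loc(o['tcp_pos']),M.T@o['contact_force'],o['moment'])
```

```text
t 21.25 tcp [ 0.4634 -0.1381  0.0579] F [ 1.01 -7.01 -0.79] w 0.0074
[-5.44006582e-05 -1.97674109e-02] [0.79126101 0.44814536 7.06928692] [-1.27819896 -0.19413437  0.02628352]
```

Run:
```python
from h import *
t=load('t5');t4=load('t4');c,s=np.cos(TH),np.sin(TH);Q=np.array([[c,-s],[s,c]])
for y in(.081,.083,.085): p=proj(t,[*(Q@[0,y]+FO),.05]); print(y,(p-[290,215])*10)
# sub-pixel shift of the ball's right edge, t4->t5, and ball edge profile
for f in(t4,t):
    g=cv2.cvtColor(f['color'],cv2.COLOR_BGR2GRAY); print(g[233,306:330],g[234,306:330])
# side view of ball vs post
s=snap('side','s5'); a=cv2.resize(s['color'][205:255,290:350],None,fx=10,fy=10,interpolation=cv2.INTER_CUBIC); cv2.imwrite('pics/c9.png',cv2.convertScaleAbs(a,alpha=1.5))
o,M=st()
```

```text
0.081 [287.27766781 185.45844807]
0.083 [279.0925378  185.97984091]
0.085 [270.90714691 186.50134473]
[179 181 175 164 155 134 113 134 155 172 180 181 180 180 182 181 177 165
 145 110  63  27  17  22] [177 181 176 166 159 140 114 127 156 171 179 180 183 183 182 181 177 168
 144 107  63  40  32  26]
[177 181 177 163 154 144 147 167 175 179 181 182 181 179 182 177 164 133
  89  52  27  25  25  22] [179 180 179 167 159 149 150 165 175 181 181 182 182 181 181 177 161 132
  91  53  34  41  32  31]
t 21.3 tcp [ 0.4634 -0.1381  0.0579] F [ 1.43 -4.95 -0.71] w 0.0077
```

View pics/c9.png

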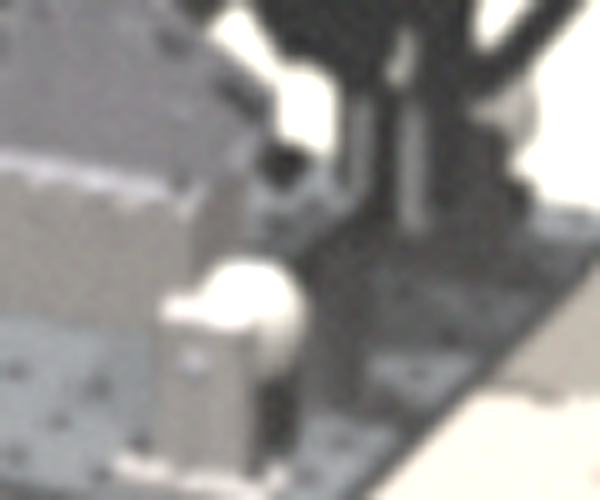

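```bash
cat >> h.py <<'E'
def avg(n=8):
    A=[]
    for _ in range(n):
        r.grab_frame('side'); o=r.get_obs(); M=rot(o['orientation']); A.append(np.r_[M.T@o['contact_force'],loc(o['tcp_pos'])*1e3,o['tcp_pos'][2]*1e3])
    A=np.array(A); print('tool F mean',A.mean(0).round(2),'sd',A.std(0).round(2)); print(A[:,2].round(1))
E
python3 -c "
from h import *
avg()"
```

```text
tool F mean [  0.85   0.69   6.    -0.06 -19.78  57.9 ] sd [0.45 0.57 0.36 0.02 0.01 0.01]
[5.8 6.  5.9 5.7 6.  5.6 6.8 6.3]
```

Emit:
apply_moves(increments="0 0 0 0.001 0 0 0; 0 0 0 0.001 0 0 0; 0 0 0 0.001 0 0 0; 0 0 0 0.0005 0 0 0; 0 0 0 0 0 0 0; 0 0 0 0 0 0 0; 0 0 0 0 0 0 0; 0 0 0 0 0 0 0")

```text
clock: 22.5
tcp_pos: [0.4637, -0.141, 0.0579]
orientation: [1.149, 1.247, -1.15]
contact_force: [-0.9, 1.8, 0.6]
grip_width: 0.0072
```

```bash
python3 -c "
from h import *
avg(4)"
```

```text
tool F mean [ 2.200e-01 -9.900e-01 -2.250e+00 -2.000e-02 -2.278e+01  5.788e+01] sd [0.22 0.22 0.34 0.02 0.03 0.01]
[-2.7 -2.1 -2.5 -1.8]
```

Emit:
apply_moves(increments="0 0 0 0 0 0 0; 0 0 0 0 0 0 0; 0 0 0 0 0 0 0; 0 0 0 0 0 0 0; 0 0 0 -0.0004 0 0 0; 0 0 0 -0.0004 0 0 0; 0 0 0 -0.0004 0 0 0; 0 0 0 -0.0004 0 0 0")

```text
clock: 23.5
tcp_pos: [0.4638, -0.1397, 0.058]
orientation: [1.15, 1.246, -1.15]
contact_force: [-1.0, -1.8, -0.8]
grip_width: 0.0072
```

```bash
python3 -c "
from h import *
avg(4)"
```

```text
tool F mean [  0.48  -0.98   1.25   0.15 -21.23  58.  ] sd [0.48 0.45 0.28 0.01 0.01 0.01]
[0.8 1.5 1.5 1.1]
```

Emit:
apply_moves(increments="0 0 0 -0.0004 0 0 0; 0 0 0 -0.0004 0 0 0; 0 0 0 -0.0004 0 0 0; 0 0 0 -0.0003 0 0 0; 0 0 0 -0.0003 0 0 0; 0 0 0 -0.0001 0 0 0; 0 0 0 0 0 0 0; 0 0 0 0 0 0 0")

```text
clock: 24.5
tcp_pos: [0.4636, -0.1381, 0.058]
orientation: [1.149, 1.246, -1.15]
contact_force: [-1.0, -4.5, -0.7]
grip_width: 0.0077
```

```bash
python3 -c "
from h import *
avg(6)"
```

```text
tool F mean [  0.9   -0.78   4.78   0.14 -19.81  58.01] sd [0.52 0.45 0.27 0.02 0.01 0.02]
[4.8 4.6 4.8 5.  4.3 5.2]
```

Emit:
apply_moves(increments="0 0 0 -0.0002 0 0 0; 0 0 0 -0.0002 0 0 0; 0 0 0 0 0 0 0; 0 0 0 0 0 0 0; 0 0 0 0 0 0 0; 0 0 0 0 0 0 0; 0 0 0 0 0 0 0; 0 0 0 0 0 0 0")

```text
clock: 25.6
tcp_pos: [0.4636, -0.1381, 0.058]
orientation: [1.149, 1.245, -1.151]
contact_force: [0.3, -7.0, -1.0]
grip_width: 0.0071
```

```bash
python3 -c "
from h import *
avg(6)"
```

```text
tool F mean [  1.06  -1.01   6.14   0.14 -19.75  58.02] sd [0.5  0.33 0.65 0.01 0.01 0.01]
[6.8 6.7 4.9 6.2 6.3 5.9]
```

Emit:
apply_moves(increments="0 0 0 -0.0001 0 0 0; 0 0 0 0 0 0 0; 0 0 0 0 0 0 0; 0 0 0 0 0 0 0; 0 0 0 0 0 0 0; 32 0 0 0 0 0 0; 32 0 0 0 0 0 0; 32 0 0 0 0 0 0")

```text
clock: 26.7
tcp_pos: [0.4639, -0.1361, 0.0581]
orientation: [1.15, 1.247, -1.148]
contact_force: [0.3, 0.2, -0.0]
grip_width: 0.0321
```

Emit:
apply_moves(increments="32 0 0 0 0 0 0; 32 0 0 0 0 0 0; 32 -0.005 0 0 0 0 0; 32 -0.01 0 0 0 0 0; 32 -0.015 0 0 0 0 0; 32 -0.02 0 0 0 0 0; 32 -0.03 0 0 0 0 0; 32 -0.03 0 0 0 0 0")

```text
clock: 27.5
tcp_pos: [0.4633, -0.1367, 0.1696]
orientation: [1.149, 1.247, -1.149]
contact_force: [0.5, -0.1, 0.5]
grip_width: 0.0319
```

Run:
```python
from h import *
o,M=st()
t=snap('top','t6');s=snap('side','s6')
b=cv2.resize(t['color'][150:265,280:400],None,fx=4,fy=4); a=cv2.resize(s['color'][160:260,270:350],None,fx=4,fy=4)
C=np.zeros((460,800,3),np.uint8);C[:460,:480]=b;C[:400,480:]=a;cv2.imwrite('pics/c10.png',cv2.convertScaleAbs(C,alpha=1.3))
for q in(t,):
    g=cv2.cvtColor(q['color'],cv2.COLOR_BGR2GRAY); print(g[233,306:330],g[234,306:330])
```

```text
t 27.5 tcp [ 0.4633 -0.1367  0.1696] F [ 0.46 -0.12  0.46] w 0.0319
[177 180 174 163 154 142 149 163 171 177 179 180 181 180 179 168 155 131
  95  51  26  21  26  21] [177 181 177 166 156 144 148 160 170 172 178 179 179 179 174 168 156 133
  93  51  43  40  35  27]
```

View pics/c10.png

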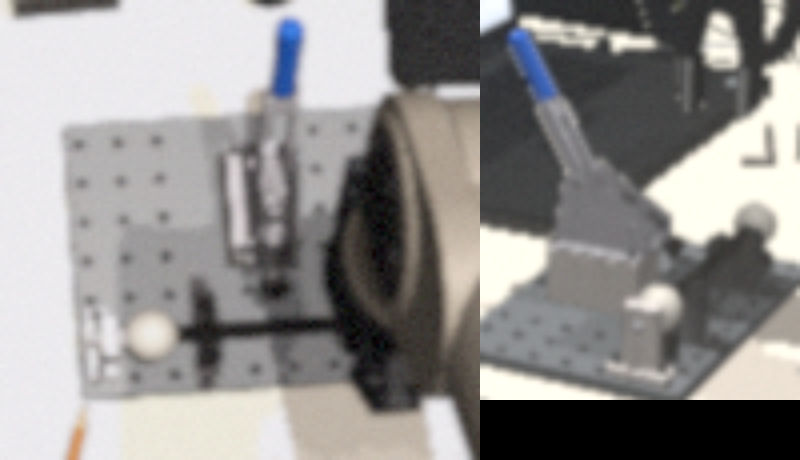

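The bar lies in both saddles and touches the button; the ball-edge profile is unchanged after release. That was view 12, so from here I work from numbers only. Next I'll triangulate the blue grip.

```bash
cat >> h.py <<'E'
def blue(d,x0,x1,y0,y1):
    g=d['color'][y0:y1,x0:x1].astype(int); m=((g[...,0]>g[...,2]+45)&(g[...,0]>g[...,1]+25)).astype(np.uint8)
    n,l,s,c=cv2.connectedComponentsWithStats(m); i=1+np.argmax(s[1:,4]); ys,xs=np.nonzero(l==i)
    P=np.c_[xs,ys].astype(np.float32); vx,vy,cx,cy=cv2.fitLine(P,cv2.DIST_L2,0,.01,.01).ravel(); k=(P-[cx,cy])@[vx,vy]; 
    if vy<0: vx,vy,k=-vx,-vy,-k
    e=[np.array([cx+vx*q+x0,cy+vy*q+y0]) for q in(k.min()-.5,k.max()+.5)]
    return np.array([cx+x0,cy+y0]),e,s[i,4]
def seen(p): return np.r_[loc(p),p[2]]*1e3
E
python3 - <<'E'
from h import *
t=load('t6');s=load('s6')
ct,et,n=blue(t,335,370,145,185);cs,es,m=blue(s,265,300,155,195);print(ct,et,n,cs,es,m)
p,e=tri(ray(t,*ct),ray(s,*cs));print('mid',p,e,seen(p))
for i in(0,1): p,e=tri(ray(t,*et[i]),ray(s,*es[i]));print(p,e,seen(p))
to((.6,-.1,.25))
E
```

```text
[351.55057 163.50562] [array([352.85876, 154.33218], dtype=float32), array([350.10214, 173.66223], dtype=float32)] 89 [282.5     175.43333] [array([278.20483, 166.83841], dtype=float32), array([287.0483 , 184.53482], dtype=float32)] 90
mid [ 0.597332   -0.09965941  0.17933966] 0.003119682200194605 [136.49649355   7.85764514 179.33966199]
[ 0.61155787 -0.09915582  0.20255246] 0.0036148976615135915 [150.71711123   7.22277119 202.55245855]
[ 0.58093022 -0.09951741  0.1550251 ] 0.001096316981958792 [120.15852482   9.30992936 155.02509731]
t 27.6 tcp [ 0.4662 -0.1372  0.1723] F [ 0.75 -0.43  0.2 ] w 0.0318
shift mm (tool) [-76.8 136.9 -26.1]
jaw heading 4.6243279484980375 tool x [ 0.0073 -0.0024 -1.    ] q7 -0.0009464057908577313
```

Run:
```python
from h import *
to((.5658,-.1005,.215),4.58)
prev=None
for f in(60,55,50,45,40,35,30,25,20,15,10,5,0,-3,-5):
    a=np.radians(f); C=np.array([93,103.5])+95*np.array([np.cos(a),np.sin(a)])+8*np.array([-np.sin(a),np.cos(a)])+[-14.5,17]
    print(f,C.round(1),None if prev is None else ((C-prev)*[1,-1]).round(1)); prev=C
```

```text
t 27.6 tcp [ 0.4662 -0.1372  0.1723] F [ 0.75 -0.43  0.2 ] w 0.0318
shift mm (tool) [-42.  102.5 -28.4]
jaw heading 4.6243279484980375 tool x [ 0.0073 -0.0024 -1.    ] q7 -0.0009464057908577313
turn units [ 0.006  0.025 -0.059]
60 [119.1 206.8] None
55 [126.4 202.9] [7.4 3.9]
50 [133.4 198.4] [7.  4.5]
45 [140.  193.3] [6.6 5.1]
40 [146.1 187.7] [6.1 5.6]
35 [151.7 181.5] [5.6 6.2]
30 [156.8 174.9] [5.  6.6]
25 [161.2 167.9] [4.4 7. ]
20 [165.  160.5] [3.8 7.4]
15 [168.2 152.8] [3.2 7.7]
10 [170.7 144.9] [2.5 7.9]
5 [172.4 136.7] [1.8 8.1]
0 [173.5 128.5] [1.1 8.2]
-3 [173.8 123.5] [0.3 5. ]
-5 [173.8 120.2] [0.  3.3]
```

Emit:
apply_moves(increments="0 -0.02 0 -0.0035 0 0 0; 0 -0.02 0.005 -0.0035 0 0 0; 0 -0.003 0.015 -0.0035 0 0 0; 0 0 0.02 -0.0035 0 0 0; 0 0 0.02 -0.0035 0 0 0; 0 0 0.02 -0.0035 0 0 0; 0 0 0.015 -0.0035 0 0 0; 0 0 0.007 -0.002 0 0 0")

```text
clock: 28.4
tcp_pos: [0.5639, -0.1016, 0.2108]
orientation: [1.15, 1.247, -1.148]
contact_force: [-0.8, 0.1, 0.2]
grip_width: 0.0
```

Run:
```python
from h import *
o,M=st(); print(seen(o['tcp_pos'])); to((.5658,-.1005,.215),4.58)
```

```text
t 28.4 tcp [ 0.5639 -0.1016  0.2108] F [-0.76  0.13  0.25] w 0.0
[103.02817559   8.59829204 210.84366865]
t 28.4 tcp [ 0.5639 -0.1016  0.2108] F [-0.76  0.13  0.25] w 0.0
shift mm (tool) [-4.2  2.  -0.9]
jaw heading 4.6749056469477654 tool x [ 1.e-04  8.e-04 -1.e+00] q7 -0.09970768879677791
turn units [ 0.014 -0.006 -0.002]
```

Emit:
apply_moves(increments="0 0.002 0.008 0 0 0 0; 0 0.002 0.008 0 0 0 0; 0 0.002 0.0037 0 0 0 0; 0 0.002 0.0037 0 0 0 0; 0 0.0022 0.0035 0 0 0 0; 0 0.0023 0.0035 0 0 0 0; 0 0.0025 0.0033 0 0 0 0; 0 0.0026 0.0033 0 0 0 0")

```text
clock: 29.2
tcp_pos: [0.6002, -0.0994, 0.1933]
orientation: [1.15, 1.246, -1.149]
contact_force: [-0.3, -0.1, 2.8]
grip_width: -0.0003
```

```bash
cat >> h.py <<'E'
def grip():
    o,M=st(); print('tcp loc',seen(o['tcp_pos']).round(1))
    for n in('top','side'):
        d=r.grab_frame(n)
        b=None
        try: b=blue(d,*((335,375,130,200) if n=='top' else (235,305,155,260)))
        except Exception as e: pass
        print(n,b)
        if n=='side' and b is not None: # grip centre from the clamp's plane y=9
            c,s=np.cos(TH),np.sin(TH); nn=np.array([-s,c,0]); p0=np.r_[FO+.009*nn[:2],0]
            for q in[b[0]]+b[1]:
                a,w=ray(d,*q); X=seen(a+w*((p0-a)@nn)/(w@nn)); print(X.round(1),'slope deg',np.degrees(np.arctan2(X[2]-103.5,X[0]-93)).round(1))
E
python3 -c "
from h import *
grip()"
```

```text
t 29.2 tcp [ 0.6002 -0.0994  0.1933] F [-0.3  -0.07  2.79] w -0.0003
tcp loc [139.4   7.9 193.3]
top (array([348.5, 168. ], dtype=float32), [array([347.5, 168. ], dtype=float32), array([349.5, 168. ], dtype=float32)], np.int32(2))
side (array([257.5263 , 158.64473], dtype=float32), [array([263.39032, 154.68459], dtype=float32), array([250.83281, 163.16507], dtype=float32)], np.int32(76))
[214.7   9.  218.1] slope deg 43.3
[195.2   9.  232.4] slope deg 51.6
[237.5   9.  201.6] slope deg 34.2
```

Emit:
apply_moves(increments="0 0.0028 0.003 0 0 0 0; 0 0.0028 0.003 0 0 0 0; 0 0.0031 0.0028 0 0 0 0; 0 0.0031 0.0028 0 0 0 0; 0 0.0033 0.0025 0 0 0 0; 0 0.0033 0.0025 0 0 0 0; 0 0.0035 0.0022 0 0 0 0; 0 0.0035 0.0022 0 0 0 0")

```text
clock: 30.1
tcp_pos: [0.6215, -0.0976, 0.1683]
orientation: [1.15, 1.245, -1.149]
contact_force: [-1.4, 0.2, 7.0]
grip_width: 0.0004
```

```bash
sed -i 's/(235,305,155,260)/(262,310,165,230)/' h.py; python3 -c "
from h import *
grip()"
```

```text
t 30.1 tcp [ 0.6215 -0.0976  0.1683] F [-1.36  0.21  6.96] w 0.0004
tcp loc [160.8   8.  168.3]
top None
side (array([271.7097 , 185.79033], dtype=float32), [array([264.5321 , 180.79703], dtype=float32), array([279.00632, 190.86646], dtype=float32)], np.int32(62))
[169.4   9.  143.3] slope deg 27.5
[192.9   9.  154.8] slope deg 27.2
[145.7   9.  131.7] slope deg 28.2
```

Emit:
apply_moves(increments="0 0.0037 0.0019 0 0 0 0; 0 0.0037 0.0019 0 0 0 0; 0 0.0038 0.0016 0 0 0 0; 0 0.0039 0.0016 0 0 0 0; 0 0.0039 0.0013 0 0 0 0; 0 0.004 0.0012 0 0 0 0; 0 0.004 0.0009 0 0 0 0; 0 0.0041 0.0009 0 0 0 0")

```text
clock: 31.0
tcp_pos: [0.6337, -0.0965, 0.138]
orientation: [1.151, 1.244, -1.147]
contact_force: [1.0, -0.2, 6.0]
grip_width: -0.0
```

```bash
python3 -c "
from h import *
grip()"
```

```text
t 31.0 tcp [ 0.6337 -0.0965  0.138 ] F [ 1.   -0.19  5.95] w -0.0
tcp loc [173.    8.1 138. ]
top None
side (array([268.76364, 195.54546], dtype=float32), [array([261.35556, 193.43803], dtype=float32), array([276.32196, 197.69562], dtype=float32)], np.int32(55))
[179.5   9.  111.7] slope deg 5.4
[204.3   9.  114.1] slope deg 5.4
[154.6   9.  109.3] slope deg 5.4
```

Emit:
apply_moves(increments="0 0.004 0.0005 0 0 0 0; 0 0.004 0.0005 0 0 0 0; 0 0.003 0 0 0 0 0; 0 0.002 0 0 0 0 0; 0 0.0015 0 0 0 0 0; 0 0.001 0 0 0 0 0; 0 0 0 0 0 0 0; 0 0 0 0 0 0 0")

```text
clock: 31.9
tcp_pos: [0.6321, -0.0968, 0.1224]
orientation: [1.148, 1.247, -1.152]
contact_force: [-5.7, -0.4, 12.9]
grip_width: -0.0
```

```bash
python3 -c "
from h import *
grip()"
```

```text
t 31.9 tcp [ 0.6321 -0.0968  0.1224] F [-5.7  -0.37 12.92] w -0.0
tcp loc [171.4   7.9 122.4]
top None
side (array([268.36734, 200.77551], dtype=float32), [array([261.40298, 200.23831], dtype=float32), array([276.39392, 201.39465], dtype=float32)], np.int32(49))
[181.1   9.   95.2] slope deg -5.4
[204.5   9.   92.8] slope deg -5.5
[154.4   9.   97.9] slope deg -5.2
```

The grip now slopes −5.3°, so the joint is at about 1.13, and the force has risen to 13 N: it is on its stop. I'll retreat upward.

Emit:
apply_moves(increments="0 -0.003 0 0 0 0 0; 0 -0.006 0 0 0 0 0; 0 -0.015 0 0 0 0 0; 0 -0.025 0 0 0 0 0; 0 -0.03 0 0 0 0 0; 0 -0.03 0 0 0 0 0; 0 -0.03 0 0 0 0 0; 0 -0.01 0 0 0 0 0")

```text
clock: 32.8
tcp_pos: [0.6347, -0.0963, 0.2748]
orientation: [1.152, 1.242, -1.146]
contact_force: [1.0, -0.4, 0.0]
grip_width: 0.0002
```

Run:
```python
from h import *
grip()
t=snap('top','t7');s=snap('side','s7')
for f in('t6','t7'):
    g=cv2.cvtColor(load(f)['color'],cv2.COLOR_BGR2GRAY); print(f,g[233,306:330])
for f in('s6','s7'):
    g=cv2.cvtColor(load(f)['color'],cv2.COLOR_BGR2GRAY); m=(g[222:240,312:323]>140); print(f,g[236,308:324],g[213,326:356])
```

```text
t 32.8 tcp [ 0.6347 -0.0963  0.2748] F [ 0.97 -0.43  0.04] w 0.0002
tcp loc [174.    8.2 274.8]
top (array([344.6207 , 154.35632], dtype=float32), [array([343.71356, 144.4327 ], dtype=float32), array([345.56015, 164.6337 ], dtype=float32)], np.int32(87))
side (array([268.6    , 200.58182], dtype=float32), [array([261.43884, 200.2291 ], dtype=float32), array([276.45288, 200.96861], dtype=float32)], np.int32(55))
[180.3   9.   95.9] slope deg -4.9
[204.4   9.   92.9] slope deg -5.4
[154.2   9.   99.3] slope deg -4.0
t6 [177 180 174 163 154 142 149 163 171 177 179 180 181 180 179 168 155 131
  95  51  26  21  26  21]
t7 [167 172 166 151 133 125 131 146 160 170 171 173 174 173 168 163 151 126
  84  49  24  29  22  20]
s6 [165 165 173 181 184 186 176 165 161 158 148 132  96  67  58  55] [198 198 199 198 198 198 198 184 148 128 128 136 142 142 136 134 138 159
 187 199 198 197 198 199 197 198 198 199 197 199]
s7 [149 152 158 165 168 166 164 159 163 162 155 137 104  73  60  58] [200 200 200 199 201 199 200 185 149 129 129 138 142 143 139 134 139 160
 188 200 199 200 201 200 200 200 201 200 201 201]
```

```bash
python3 -c "
from h import *
print(r.hand_in()); st()"
```

```text
the job is handed in; nothing more can be done
None
the job is handed in; nothing more can be done
```

The ball bar is lying in both saddles against the end stop, the toggle clamp is fully down, and I handed the job in at about 33 s. No verdict came back.

- **Seating push:** I slid the bar to the stop with about 6 N measured at the wrist. Sliding friction read 1.3–2.2 N, so the force on the button was about 4–5 N. I inferred that figure from the wrist reading; it was not measured at the stop. To measure the friction I backed the bar off about 3 mm and pressed it home a second time. A single wrist reading reached 7.0–7.1 N during each push, still under the 7.5 N limit.
- **Clamp:** I pressed the handle down steadily with the closed fingertips. The wrist force stayed around 3–7 N on the way and read about 14 N when the handle met its stop. After I let go, the grip still sloped at −4.9° (joint about 1.13), so it is past centre and holding by itself.
- **Bar position:** After clamping, the edges of both balls in the camera images were unchanged to within a fraction of a pixel. The robot was clear, with about 0 N vertical at the wrist and no more than 1 N of sensor noise.
- **Not checked:** I did not measure the pad's force on the rod. I did not re-measure the positions of the lens cap, scale bar and foam block; the planned path stayed clear of them.
- **Disagreements:** The two camera views differed by up to 3.6 mm on the grip. Triangulated heights of the bar on the desk came out about 3 mm low. Neither affected the result.

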